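# Lock a panel in the edging jig with its two cam levers

## Robot

A 6-joint arm with a two-finger parallel gripper is mounted at the origin on the work surface. World frame = base frame: x ahead of the robot, y to its left, z up, the work surface at z = 0. Lengths are in m, angles in rad, forces in N, time in s.
With the tool pointing down it reaches from about 0.375 to 0.925 m from the base axis. Payload 5.7 kg.
Tool frame: the origin (TCP) lies at the very end of the fingers, on their centre line; the grasp point (between the pads) lies 19 mm behind it; z points along the fingers, y is the line along which they close (so a half turn about z gives the same grasp; the last joint's range is limited). The gripper opens to 88 mm and grips with 3 to 60 N. Pads are 20 mm wide; open, the fingers measure 115 mm over their backs; the gripper's body (75 mm by 178 mm) begins 61 mm behind the grasp point.
Start: joints at [1.083, 0.359, 1.51, -0, 1.272, -0.115], TCP at [0.219, 0.559, 0.223] pointing down, gripper open.
Joint ranges: [-2.97, 2.97], [-1.01, 2.36], [0.21, 2.38], [-0.96, 4.11], [0.2, 2.71], [-2.98, 2.98]. Speed limits (rad/s): [2.39, 2.39, 3.14, 3.14, 3.14, 3.14].

## Interface

Orientations are given as [roll, pitch, yaw] about the fixed x, y, z axes, in that order (R = Rz(yaw) Ry(pitch) Rx(roll)).
In Python, from station import * gives the robot as it stands. The module is installed in compiled form; this text tells all that it offers.
- The arm moves only by the shell command python3 -m handwheel 'ROWS' [OPENING] [FORCE]. ROWS is a JSON object of lists of equal length, an entry for each row: "translation": the shift along the tool's x, y, z in mm, a list of three; "angular": the turn, a rotation vector about the tool's x, y, z in rad, a list of three. In form: {"translation": [[dx, dy, dz], ...], "angular": [[rx, ry, rz], ...]}. A call has 1 to 10 rows; each row shifts and turns the commanded pose from where the row before left it, along the tool's axes as they then stand; what a row does not reach is not made up. A row lasts 1/8 s, in which the tool goes at most 62.5 mm and 10.7 degrees, less where a joint would pass 70% of its speed; a pose out of reach is approached as far as the arm can. A call with a gripper value outside its range is refused whole. OPENING is the opening, from 0 (shut) to 1 (fully open), set as the call begins (- or left out, the last holds). The fingers move at their own pace and stop on an object; FORCE is the grip in N (left out, the last holds). Time passes only in rows, so rows that do not move let the fingers close. It gives the time, the measured TCP pose, the force, the opening and the grip force at its end, in the units of the state.
- read_state(): the state, without advancing time (a new reading comes with each control period).
- read_camera(name): name is "side" or "top"; returns the picture (420x560x3 uint8, red, green, blue); there is no depth.
- camera_info(name): a dict with "fx", "fy", "cx", "cy" (pixels), "k1" (the pictures are not rectified: a ray, as slopes to the right and down, at radius r is drawn at 1 + k1 r^2 times it, then the intrinsics apply), "world_to_cam" (4x4, takes a point from world to camera coordinates). Camera axes: x right, y down, z forward; pixel columns grow to the right and rows downward; lengths in m; the calibration is good to about 2 mm. A picture is of the moment at which its call begins. camera_info takes no time and is no camera call.
- close_job(): hands the job in; it is judged then, once.
The state is a dict: "time": time; "qpos": joint angles; "dq": joint speeds; "tau": joint torques, N m; "tcp_pos": TCP position; "tool_rot": TCP orientation; "contact_force": force on the tool from outside, world axes, zero at the start; "torque": the same for the moment, N m; "opening": finger opening in m; "grip_force": force on a finger pad.
Only numpy, scipy, OpenCV 4.12 (cv2) and the standard library are available. Lean on these libraries where they do the work, as an engineer would, in place of code of your own. Each camera call takes 0.05 s, during which the arm holds its last target. There are 200 camera calls.

## Task

Lock the white panel in the jig: with a fingertip, push each of the two red cam levers round outwards, away from the other, all the way until it lies parallel to the wooden batten, so that the cams slide the panel flush against the batten. Only push the levers, never pinch them, and let the cams alone move the panel: do not touch the panel itself. Leave the screw cup, the trimmer and everything else where they are.

Things in the scene. Friction and masses are not known exactly. Their poses are not given: they have to be found in the camera images.
- jig: fixed clamping jig: a brown base board 260 mm (x) by 480 mm (y), 12 mm thick, lying flat on the table, somewhat turned. Origin on the table top; the board spans jig x -130 to +130 mm. Jig x points away from the robot, across the panel to the pale wooden batten (fence) whose flat face towards the robot stands at jig x = +76 mm and whose top is 46 mm above the table; jig y points left along the batten
- pivot_l (a point): centre of the vertical pivot bolt of the left (+y) cam lever, at the mid height of the lever, 41 mm above the table. Fixed on the jig at jig x -80 mm, y +120 mm
- pivot_r (a point): the same for the right (-y) cam lever, at jig x -80 mm, y -120 mm
- lever_l_end (a point): point on the centre line of the left red lever, 115 mm out from its pivot bolt, at mid height (41 mm above the table). The lever is a straight level bar 16 mm wide and 30 mm tall (from 26 to 56 mm above the table), reaching 120 mm from the bolt, with a red grip from 45 mm outwards. It turns together with an eccentric black disc of 48 mm diameter below it (cam, 13 to 34 mm above the table)
- lever_r_end (a point): the same point on the right red lever, a mirror image of the left one
- lever_l (a joint): turn of the left lever, rad: 0 = fully open (pointing to the robot and slanting 25 degrees inwards to the other lever), 2.0 = locked (pointing straight out to the left, parallel to the batten, the cam's high side against the panel); a stop ends it at 2.03. It grows as the lever swings clockwise seen from above. Some friction holds it where it is left; about 2 to 5 N at the grip turn it
- lever_r (a joint): turn of the right lever, the mirror image: 0 = fully open, 2.0 = locked (pointing straight out to the right, parallel to the batten), stop at 2.03; it grows as the lever swings anticlockwise seen from above
- panel: loose white-faced chipboard panel (a drawer front), 120 mm (x) by 340 mm (y), 18 mm thick, 0.4 to 0.7 kg, lying flat on the jig's base between the cams and the batten with a few mm of play and slightly askew. Origin at the centre of its underside, x away from the robot. Its edge nearest to the robot faces the cams
- panel_far_l (a point): point on the panel's far edge (the one that faces the batten), 120 mm left of its middle, at half its thickness
- panel_far_r (a point): the same, 120 mm right of its middle
- trimmer: small blue edge trimmer with a steel knob, 70 x 36 x 38 mm, lying on the panel; bystander, origin at its underside
- screw_cup: steel cup of screws, 48 mm across, 38 mm tall, standing on the jig's base between the two cams; bystander, origin at its underside
- glue: yellow glue bottle, 60 mm across, 170 mm tall, on the table at the left; bystander, origin at its underside
- drill: orange cordless drill lying on its side, about 165 x 210 mm, 64 mm tall, on the table at the left; bystander, origin on the table under the motor housing
- edging_roll: white roll of edging, a ring 150 mm across and 22 mm tall, lying on the table at the right; bystander, origin at the centre of its underside
- tape_measure: yellow tape measure, 70 x 65 x 36 mm, on the table at the right; bystander, origin at its underside
- sanding_block: cork sanding block, 110 x 62 x 38 mm, on the table at the right; bystander, origin at its underside

How it is judged:
At the end, for the whole second after the job is handed in: Both levers stand within 0.12 rad (7 degrees) of locked and are at rest; both ends of the panel's far edge are within 2.5 mm of the batten's face; the panel lies flat on the jig's base, at rest (value of joint each of lever_l, lever_r above 1.88 rad and x of each of panel_far_l, panel_far_r in the frame of jig above 0.0735 m and height (world z) of panel below 0.016 m and linear speed of panel below 0.01 m/s and velocity of joint lever_l between -0.05 and 0.05 rad/s and velocity of joint lever_r between -0.05 and 0.05 rad/s); the robot touches nothing.
It fails at once if the robot touches the panel itself (contact force between any of the fingers, the arm and panel above 1 N).
It fails at once if the panel is lifted or tipped off the jig's base (height (world z) of panel above 0.022 m or angle between panel's own z axis and vertical above 0.06 rad).
It fails at once if the left lever is pinched between the fingers (pressed on both of its sides at once) instead of pushed (contact force between the fingers and lever_l_c1 above 2 N and contact force between the fingers and lever_l_c2 above 2 N).
It fails at once if the right lever is pinched between the fingers (pressed on both of its sides at once) instead of pushed (contact force between the fingers and lever_r_c1 above 2 N and contact force between the fingers and lever_r_c2 above 2 N).
It fails at once if a bystander on the table, the screw cup, or the trimmer on the panel is disturbed (moved over 20 mm; the trimmer, which rides on the panel, over 30 mm) (distance of trimmer from where it was at the start of the episode above 0.03 m or distance of any of screw_cup, glue, drill, edging_roll, tape_measure, sanding_block from where it was at the start of the episode above 0.02 m).
It also fails if it takes over 48 s, if anything falls off the work surface, if the arm or the gripper's body presses on something with over 40 N, if the wrist force passes 120 N, or if a joint passes its speed limit or range.

## Working session

There is one attempt and no reset: what is moved stays moved. The work goes in short steps, Python scripts to look and compute and a shell command to move; the robot and the scene stay as the last step left them, time stands still between calls to the robot, and variables do not carry over. Pictures are saved under pics/ and viewed, at most 10 in all, crops included, and the job is handed in when it is done.

```bash
mkdir -p pics
cat > h.py <<'E'
from station import *
import numpy as np, cv2
def ray(n,uv):
    c=camera_info(n); K=np.array([[c['fx'],0,c['cx']],[0,c['fy'],c['cy']],[0,0,1]])
    # x_d = x(1+k1 r^2), r undistorted slope
    p=cv2.undistortPointsIter(np.array([[uv]],float),K,np.array([c['k1'],0,0,0.]),None,None,(3,50,1e-9))[0,0]
    T=np.array(c['world_to_cam']); R=T[:3,:3]
    return -R.T@T[:3,3], R.T@np.array([p[0],p[1],1])
def onz(n,uv,z):
    o,d=ray(n,uv); return o+d*(z-o[2])/d[2]
def proj(n,P):
    c=camera_info(n);T=np.array(c['world_to_cam']);K=np.array([[c['fx'],0,c['cx']],[0,c['fy'],c['cy']],[0,0,1]])
    return cv2.projectPoints(np.array(P,float).reshape(-1,1,3),cv2.Rodrigues(T[:3,:3])[0],T[:3,3],K,np.array([c['k1'],0,0,0.]))[0][:,0]
E
python3 - <<'E'
from h import *
for n in('top','side'):
    im=read_camera(n); cv2.imwrite(f'pics/{n}0.png',im[...,::-1]); o,_=ray(n,(280,210)); print(n,o)
    hsv=cv2.cvtColor(im,cv2.COLOR_RGB2HSV)
    m=(((hsv[...,0]<6)|(hsv[...,0]>174))&(hsv[...,1]>150)&(hsv[...,2]>70)).astype(np.uint8)
    k,l,s,c=cv2.connectedComponentsWithStats(m)
    for i in range(1,k):
        if s[i,4]>60: print(s[i],c[i],cv2.minAreaRect(cv2.findContours((l==i).astype(np.uint8),0,2)[0][0]))
s=read_state();print(s['time'],s['tcp_pos'],s['tool_rot'],s['opening'])
E
```

```text
top [ 0.3133737  -0.02775736  1.28438336]
[137  52  38  15 186] [155.58602151  59.06989247] ((155.55001831054688, 59.15000534057617), (5.059643745422363, 38.8960075378418), 71.56505584716797)
[ 49  74  31  11 163] [63.85276074 78.82208589] ((63.806175231933594, 78.83988189697266), (30.580894470214844, 5.621487617492676), 12.994616508483887)
[ 86 159  10  11  85] [ 90.45882353 163.83529412] ((90.5, 164.0), (10.0, 9.0), 90.0)
[286 216  11  28 153] [291.03267974 229.        ] ((290.7752685546875, 229.23374938964844), (5.863058090209961, 28.08319854736328), 12.26477336883545)
[206 221   9  28 151] [210.07284768 234.07284768] ((210.20997619628906, 234.469970703125), (27.577165603637695, 5.656854629516602), 81.8698959350586)
side [ 0.33594286 -1.04447831  0.95725003]
[252 221  24   5  77] [264.20779221 222.93506494] ((263.4958801269531, 222.9212646484375), (3.363765239715576, 23.073328018188477), 86.98721313476562)
0.1 [0.21823196 0.55825144 0.22189514] [-3.13994935e+00 -1.87273795e-04  2.76881311e+00] 0.08759421039461102
```

View pics/top0.png

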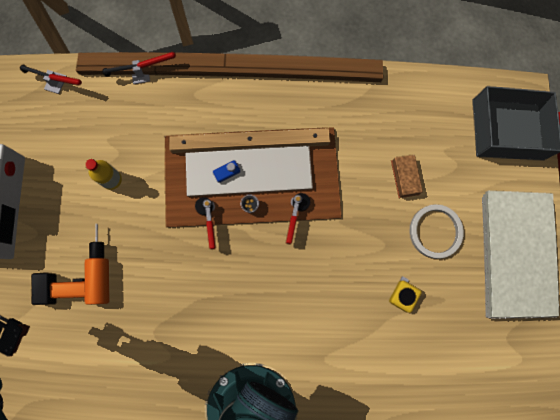

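View pics/side0.png

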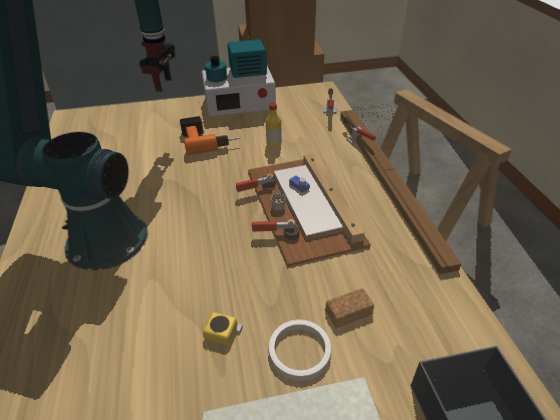

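The top view shows the jig around (253,178), with the lever grips at (210,234) and (291,229). The cup is at (250,203) and the trimmer at (227,172). The drill at (75,285) and the glue at (100,170) are well clear of the levers. I'll zoom in to measure the jig.

Run:
```python
from h import *
im=cv2.imread('pics/top0.png')
cv2.imwrite('pics/top0c.png',cv2.resize(im[120:255,155:355],None,fx=4,fy=4,interpolation=cv2.INTER_CUBIC))
hsv=cv2.cvtColor(im,cv2.COLOR_BGR2HSV)
for p in [(175,215),(270,215),(330,200),(200,138),(120,220),(250,250)]: print(p,hsv[p[1],p[0]])
for uv in [(210,234),(291,229),(208,205),(297,202)]: print(uv,onz('top',uv,.056))
```

```text
(175, 215) [ 12 177 121]
(270, 215) [ 11 173 109]
(330, 200) [ 12 174 116]
(200, 138) [ 16 130 177]
(120, 220) [ 19 120 187]
(250, 250) [ 19 120 179]
(210, 234) [0.45580123 0.11981664 0.056     ]
(291, 229) [ 0.47546634 -0.09111803  0.056     ]
(208, 205) [0.53242696 0.12892391 0.056     ]
(297, 202) [ 0.54777277 -0.10540468  0.056     ]
```

View pics/top0c.png

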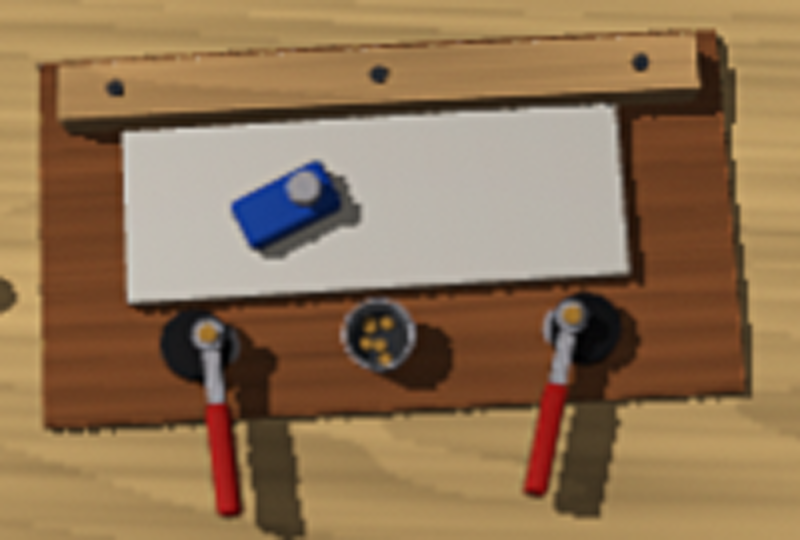

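```bash
cat >> h.py <<'E'
def cr(u,v): return (155+(u+.5)/4-.5,120+(v+.5)/4-.5)
E
python3 - <<'E'
from h import *
C=[onz('top',cr(*p),.012)[:2] for p in [(40,65),(715,30),(750,397),(46,430)]]
print(np.round(C,4),[np.linalg.norm(C[i]-C[i-1]).round(4) for i in range(4)])
c=np.mean(C,0); yv=(C[0]+C[3]-C[1]-C[2]);a=np.arctan2(-yv[0],yv[1]);print('jig',c,a)
R=np.array([[np.cos(a),-np.sin(a)],[np.sin(a),np.cos(a)]])
for n,p,z in [('boltL',(208,333),.06),('boltR',(572,315),.06),('endL',(229,508),.056),('endR',(535,488),.056),('fL',(62,120),.046),('fR',(700,88),.046),('pfl',(123,132),.03),('pfr',(614,105),.03),('pnl',(130,303),.03),('pnr',(630,273),.03),('cup',(378,335),.05)]:
    w=onz('top',cr(*p),z)[:2];print(n,w.round(4),(R.T@(w-c)).round(4))
for n,l in(('PL',(-.08,.12)),('PR',(-.08,-.12))): print(n,c+R@l)
E
```

```text
[[ 0.7344  0.2683]
 [ 0.7755 -0.2076]
 [ 0.5132 -0.2326]
 [ 0.4758  0.2457]] [np.float64(0.2597), np.float64(0.4776), np.float64(0.2635), np.float64(0.4798)]
jig [0.62472922 0.01846731] 0.08215396543296151
boltL [0.5373 0.1323] [-0.0778  0.1207]
boltR [ 0.5568 -0.1066] [-0.078  -0.1191]
endL [0.423  0.1134] [-0.1933  0.1111]
endR [ 0.4421 -0.085 ] [-0.1905 -0.0882]
fL [0.6843 0.2422] [0.0777 0.2181]
fR [ 0.7208 -0.1924] [ 0.0785 -0.2181]
pfl [0.6815 0.2027] [0.0717 0.1789]
pfr [ 0.7115 -0.1349] [ 0.0739 -0.16  ]
pnl [0.5617 0.1903] [-0.0487  0.1764]
pnr [ 0.5931 -0.1474] [-0.0452 -0.1627]
cup [0.5412 0.0209] [-0.083   0.0093]
PL [0.53515165 0.13149765]
PR [ 0.55484643 -0.10769289]
```

The measurements agree with the given sizes to about 2 mm. I'll close the fingers and turn the tool so its axes match the jig's (tool x = -jig x, tool y = +jig y).

```bash
python3 -m handwheel '{"translation":[[0,0,0],[0,0,0],[0,0,0],[0,0,0]],"angular":[[0,0,-0.152],[0,0,-0.152],[0,0,-0.152],[0,0,0]]}' 0 10
cat >> h.py <<'E'
A=0.0822; C0=np.array([.625,.0185]); RJ=np.array([[np.cos(A),-np.sin(A)],[np.sin(A),np.cos(A)]])
def tcpj():
    s=read_state(); return np.r_[RJ.T@(s['tcp_pos'][:2]-C0),s['tcp_pos'][2]]*1000, s
E
python3 - <<'E'
from h import *
t,s=tcpj(); print(t,s['tool_rot'],s['opening'])
print('to approach (tool mm)',(np.array([-170,70,33])-t)*[-1,1,-1])
prev=None
for ph in [-15,-5,5,15,25,35,45,55,65,75,82,90]:
    f=np.deg2rad(ph);u=np.array([-np.cos(f),np.sin(f)]);n=np.array([np.sin(f),np.cos(f)])
    c=np.array([-80,120])+88*u-(8+10*abs(n[0])+13.5*abs(n[1]))*n
    print(ph,c.round(1), None if prev is None else ((c-prev)*[-1,1]).round(1));prev=c
E
```

```text
time: 0.6
tcp_pos: [0.2184, 0.5585, 0.2222]
tool_rot: [-3.141, -0.001, -3.06]
contact_force: [-0.1, 0.3, -0.1]
opening: 0.051
grip_force: 0.0
[-360.9209702   571.5394629   222.21049925] [-3.14079981e+00 -5.51490222e-04 -3.05977369e+00] 0.051016294055305264
to approach (tool mm) [-190.9209702  -501.5394629   189.21049925]
-15 [-158.9   74.4] None
-5 [-165.7   90.1] [ 6.8 15.7]
5 [-169.6  105.4] [ 3.9 15.3]
15 [-171.1  120. ] [ 1.5 14.5]
25 [-170.1  135. ] [-1.  15.1]
35 [-166.3  150.2] [-3.8 15.1]
45 [-159.6  164.8] [-6.7 14.7]
55 [-150.1  178.4] [-9.6 13.5]
65 [-137.8  190.1] [-12.3  11.8]
75 [-123.2  199.5] [-14.6   9.4]
82 [-111.8  204.4] [-11.4   4.9]
90 [-98. 208.] [-13.8   3.6]
```

```bash
python3 -m handwheel '{"translation":[[-19,-50,0],[-19,-50,0],[-19,-50,0],[-19,-50,0],[-19,-50,0],[-19,-50,0],[-19,-50,0],[-19,-50,0],[-19,-50,0],[-19,-52,0]],"angular":[[0,0,0],[0,0,0],[0,0,0],[0,0,0],[0,0,0],[0,0,0],[0,0,0],[0,0,0],[0,0,0],[0,0,0]]}'
python3 -c "
from h import *
print(tcpj()[0])
cv2.imwrite('pics/top1.png',cv2.resize(read_camera('top')[100:280,140:380,::-1],None,fx=3,fy=3))"
```

```text
time: 1.85
tcp_pos: [0.4501, 0.0727, 0.2228]
tool_rot: [3.141, 0.0, -3.062]
contact_force: [1.6, 0.5, -0.6]
opening: 0.0001
grip_force: 0.0
[-169.82270717   68.34655634  222.77712566]
```

View pics/top1.png

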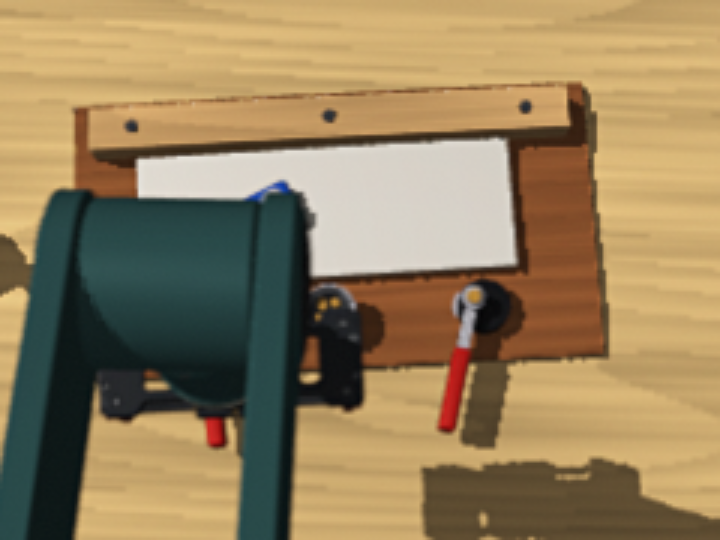

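The arm hovers over the left cam, with the left grip end visible at (215,432) in the crop and the right lever clear. Next I descend between the levers.

```bash
python3 -m handwheel '{"translation":[[0,0,45],[0,0,45],[0,0,45],[0,0,35],[0,0,20],[0,0,0]],"angular":[[0,0,0],[0,0,0],[0,0,0],[0,0,0],[0,0,0],[0,0,0]]}' && python3 -m handwheel '{"translation":[[0,10,0],[0,10,0],[0,8,0],[0,8,0],[0,0,0]],"angular":[[0,0,0],[0,0,0],[0,0,0],[0,0,0],[0,0,0]]}'
python3 -c "
from h import *
print(tcpj()[0])"
```

```text
time: 2.65
tcp_pos: [0.4482, 0.0744, 0.0314]
tool_rot: [3.141, -0.004, -3.061]
contact_force: [0.0, 0.2, -0.5]
opening: 0.0005
grip_force: 0.0
time: 3.28
tcp_pos: [0.4467, 0.1109, 0.0329]
tool_rot: [3.141, 0.001, -3.058]
contact_force: [-0.1, -0.7, -0.6]
opening: 0.0006
grip_force: 0.0
[-170.16116782  106.69858945   32.86415655]
```

```bash
python3 -m handwheel '{"translation":[[1,13.5,0],[-1,15,0],[-4,15,0],[-7,15,0],[-9,13.5,0],[0,0,0]],"angular":[[0,0,0],[0,0,0],[0,0,0],[0,0,0],[0,0,0],[0,0,0]]}'
python3 -c "
from h import *
print(tcpj()[0])
cv2.imwrite('pics/top2.png',cv2.resize(read_camera('top')[100:280,140:380,::-1],None,fx=3,fy=3))"
```

```text
time: 4.03
tcp_pos: [0.4614, 0.1851, 0.0326]
tool_rot: [3.141, 0.001, -3.057]
contact_force: [0.0, -0.2, -0.0]
opening: 0.0003
grip_force: 0.0
[-149.33375299  179.49827915   32.58690911]
```

View pics/top2.png

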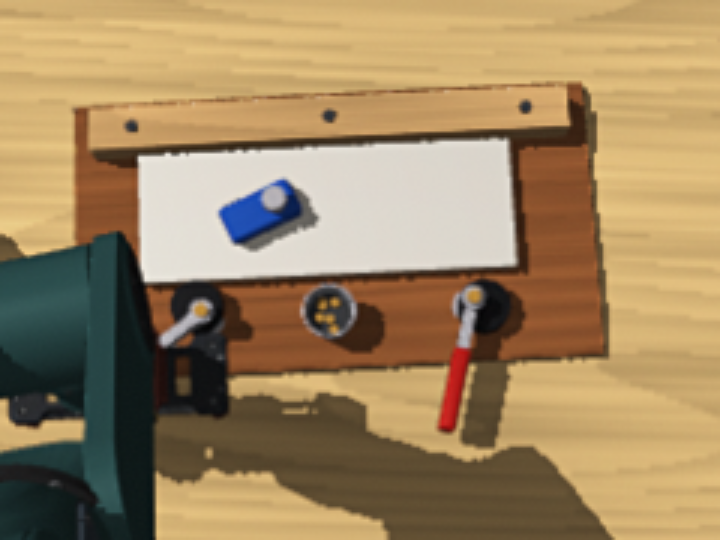

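The left lever has turned as expected, to about 55° out (the arm runs from (200,310) to (163,343) in the crop). The panel's left end is already moving. I'll finish this push.

```bash
python3 -m handwheel '{"translation":[[-12,11,0],[-15,9,0],[-11,5,0],[-7,2,0],[-7,2,0],[0,0,0],[0,0,0]],"angular":[[0,0,0],[0,0,0],[0,0,0],[0,0,0],[0,0,0],[0,0,0],[0,0,0]]}'
python3 -c "
from h import *
print(tcpj()[0])"
```

```text
time: 4.95
tcp_pos: [0.5108, 0.2172, 0.0329]
tool_rot: [3.141, 0.002, -3.059]
contact_force: [-0.1, 0.3, 0.5]
opening: 0.0004
grip_force: 0.1
[-97.52702415 207.37149261  32.8990177 ]
```

```bash
for i in 1 2; do python3 -m handwheel '{"translation":[[-1.5,0,0],[0,0,0]],"angular":[[0,0,0],[0,0,0]]}' | grep -E "tcp_pos|contact"; done
```

```text
tcp_pos: [0.511, 0.217, 0.0328]
contact_force: [-3.4, 1.1, 2.0]
tcp_pos: [0.5122, 0.2171, 0.0326]
contact_force: [-4.9, 1.4, 3.5]
```

```bash
for i in 1 2; do python3 -m handwheel '{"translation":[[-1.5,0,0],[0,0,0]],"angular":[[0,0,0],[0,0,0]]}' | grep -E "tcp_pos|contact"; done
```

```text
tcp_pos: [0.5122, 0.2169, 0.0324]
contact_force: [-8.6, 1.6, 4.9]
tcp_pos: [0.5122, 0.2168, 0.0322]
contact_force: [-10.7, 1.6, 8.1]
```

The left lever is at its stop: the position has stalled while the force rises. Next I back off, lift, and move to the right lever's inner side.

```bash
python3 -m handwheel '{"translation":[[20,0,0],[35,0,0],[0,0,-50],[0,0,-50],[4,-50,0],[4,-50,0],[4,-50,0],[4,-50,0],[0,-57,0],[0,0,0]],"angular":[[0,0,0],[0,0,0],[0,0,0],[0,0,0],[0,0,0],[0,0,0],[0,0,0],[0,0,0],[0,0,0],[0,0,0]]}'
python3 -c "
from h import *
print(tcpj()[0])
im=read_camera('top'); cv2.imwrite('pics/top3.png',cv2.resize(im[100:280,140:380,::-1],None,fx=3,fy=3))
hsv=cv2.cvtColor(im,cv2.COLOR_RGB2HSV)
m=(((hsv[...,0]<6)|(hsv[...,0]>174))&(hsv[...,1]>150)&(hsv[...,2]>70)).astype(np.uint8)
k,l,s,c=cv2.connectedComponentsWithStats(m)
for i in range(1,k):
    if s[i,4]>40: print(s[i],(RJ.T@(onz('top',c[i],.052)[:2]-C0)).round(4))
"
```

```text
time: 7.2
tcp_pos: [0.4688, -0.0489, 0.1333]
tool_rot: [-3.139, 0.004, -3.064]
contact_force: [-0.0, 0.8, -0.3]
opening: 0.0006
grip_force: 0.0
[-161.22255379  -54.36542039  133.25996291]
[137  52  38  15 204] [0.3481 0.2573]
[ 49  74  31  11 170] [0.3081 0.5273]
[ 86 159  10  11  85] [0.0486 0.4382]
[163 202  27   6 154] [-0.0764  0.2044]
[286 233   7  10  43] [-0.1802 -0.0915]
```

View pics/top3.png

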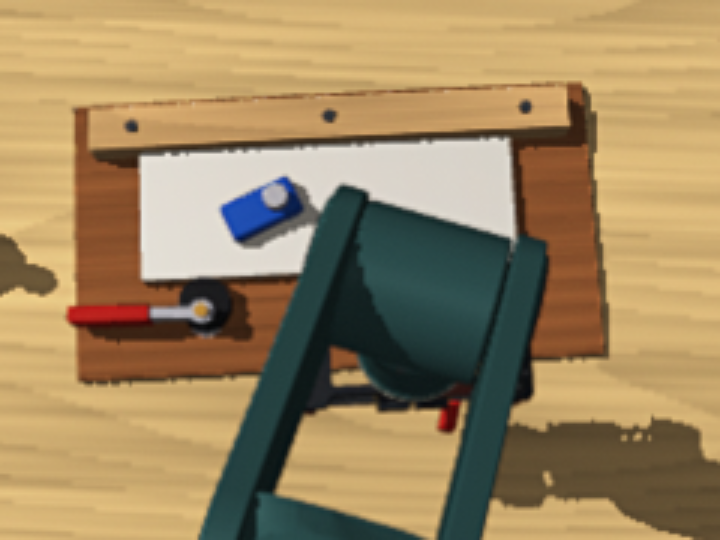

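The left lever is locked, from its bolt at (202,310) to its end at (70,316), parallel to the batten. The right grip end is untouched at (450,415). I'll repeat the push mirrored for the right lever.

```bash
Z='[0,0,0]'; python3 -m handwheel '{"translation":[[0,0,40],[0,0,40],[0,0,20],[0,0,0]],"angular":[[0,0,0],[0,0,0],[0,0,0],[0,0,0]]}' | grep -E "tcp_pos|contact" ; python3 -m handwheel '{"translation":[[0,-10,0],[0,-10,0],[5,-16,0],[4,-15,0],[1.5,-14.5,0],[-1,-15,0],[-4,-15,0],[-7,-15,0],[-9,-13.5,0],[0,0,0]],"angular":[[0,0,0],[0,0,0],[0,0,0],[0,0,0],[0,0,0],[0,0,0],[0,0,0],[0,0,0],[0,0,0],[0,0,0]]}'
python3 -c "
from h import *
print(tcpj()[0])"
```

```text
tcp_pos: [0.4655, -0.0432, 0.0315]
contact_force: [0.2, -0.1, -0.3]
time: 9.0
tcp_pos: [0.489, -0.1692, 0.0327]
tool_rot: [-3.14, 0.002, -3.059]
contact_force: [0.0, 0.1, 0.8]
opening: 0.0004
grip_force: 0.0
[-150.92767938 -175.86516509   32.728847  ]
```

```bash
python3 -m handwheel '{"translation":[[-13,-13,0],[-15,-10,0],[-11,-5,0],[-7,-2,0],[-7,-2,0],[0,0,0],[0,0,0]],"angular":[[0,0,0],[0,0,0],[0,0,0],[0,0,0],[0,0,0],[0,0,0],[0,0,0]]}'| grep -E "tcp_pos|contact"
for i in 1 2; do python3 -m handwheel '{"translation":[[-1.5,0,0],[0,0,0]],"angular":[[0,0,0],[0,0,0]]}' | grep -E "tcp_pos|contact"; done
python3 -c "
from h import *
print(tcpj()[0])"
```

```text
tcp_pos: [0.5435, -0.1953, 0.033]
contact_force: [-0.4, 0.7, -0.8]
tcp_pos: [0.5442, -0.195, 0.0328]
contact_force: [-0.7, -0.5, 1.0]
tcp_pos: [0.5456, -0.1948, 0.0327]
contact_force: [-2.8, -1.7, 1.7]
[ -96.63474218 -206.07995424   32.69192642]
```

```bash
for i in 1 2 3; do python3 -m handwheel '{"translation":[[-1.5,0,0],[0,0,0]],"angular":[[0,0,0],[0,0,0]]}' | grep -E "tcp_pos|contact"; done
```

```text
tcp_pos: [0.5468, -0.1947, 0.0326]
contact_force: [-3.9, -2.7, 2.5]
tcp_pos: [0.5469, -0.1946, 0.0326]
contact_force: [-8.4, -4.8, 5.9]
tcp_pos: [0.547, -0.1946, 0.0326]
contact_force: [-11.4, -7.0, 8.4]
```

The right lever is at its stop too. I'll back off, lift, move clear and check.

```bash
python3 -m handwheel '{"translation":[[20,0,0],[40,0,0],[0,0,-50],[0,0,-50],[30,-40,0],[30,-40,0],[0,0,0],[0,0,0]],"angular":[[0,0,0],[0,0,0],[0,0,0],[0,0,0],[0,0,0],[0,0,0],[0,0,0],[0,0,0]]}'
python3 -c "
from h import *
im=read_camera('top'); cv2.imwrite('pics/top4.png',cv2.resize(im[120:255,155:355,::-1],None,fx=4,fy=4,interpolation=cv2.INTER_CUBIC))
im=read_camera('side'); cv2.imwrite('pics/side4.png',cv2.resize(im[140:280,220:390,::-1],None,fx=4,fy=4,interpolation=cv2.INTER_CUBIC))"
```

```text
time: 12.12
tcp_pos: [0.4379, -0.2837, 0.1327]
tool_rot: [3.141, 0.001, -3.059]
contact_force: [0.9, 0.1, 0.2]
opening: 0.0006
grip_force: 0.0
```

View pics/top4.png

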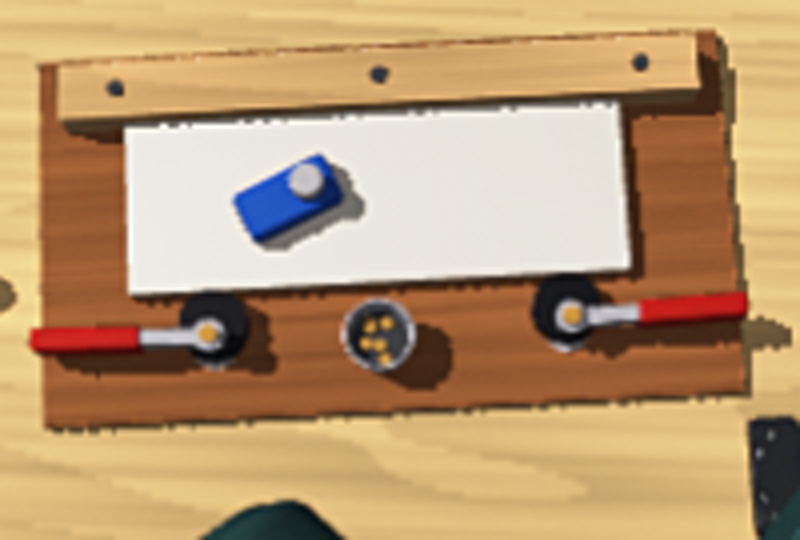

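View pics/side4.png

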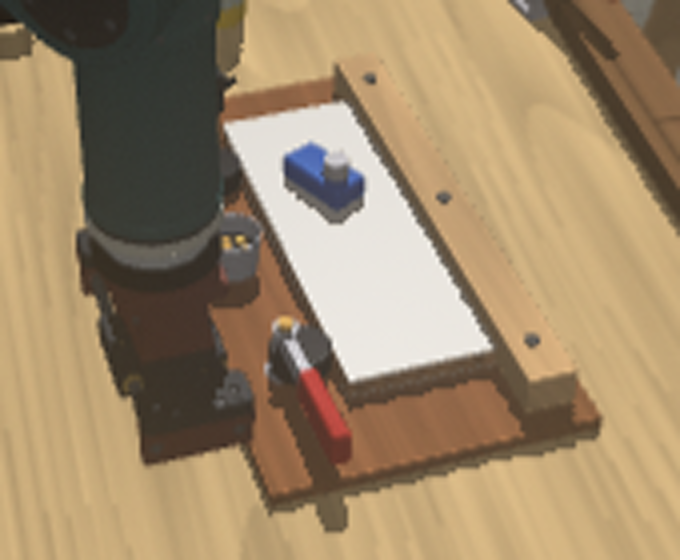

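The top view shows both levers parallel to the batten: left from (208,333) to (32,341), right from (572,315) to (746,304). The panel's far edge, (125,127) to (614,102), lies along the batten with no gap in either view. The cup and trimmer are still in place.

```bash
python3 -c "
from station import *
print(close_job())"
```

```text
the job is handed in; nothing more can be done
None
```

I pushed both levers to their stops, the panel looks flush against the batten in both camera views, the arm is clear, and I handed the job in at about 12 s; no verdict came back.

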